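# Take a bottle from the draining rest and weigh it

### The arm

A 6-joint arm with a two-finger parallel gripper is mounted at the origin on the work surface. World frame = base frame: x ahead of the robot, y to its left, z up, the work surface at z = 0. Lengths are in mm, angles in rad, forces in N, time in s.
With the tool pointing down it reaches from about 350 to 775 mm from the base axis. Payload 7.3 kg.
Tool frame: the origin (TCP) lies at the centre of the arm's flange, where the gripper is bolted on; the fingertips stand 178 mm ahead of it and the grasp point (between the pads) lies 159 mm ahead of it; z points along the fingers, y is the line along which they close (so a half turn about z gives the same grasp; the last joint's range is limited). The gripper opens to 92 mm and grips with 3 to 60 N. Pads are 19 mm wide; open, the fingers measure 130 mm over their backs; the gripper's body (75 mm by 190 mm) begins 47 mm behind the grasp point.
Start: joints at [-1.456, 0.342, 1.524, -0, 1.275, -0.146], TCP at [135.393, -507.244, 404.741] pointing down, gripper open.
Joint ranges: [-2.53, 2.53], [-0.77, 2.02], [0.04, 2.7], [-1, 4.14], [0.28, 2.66], [-3.11, 3.11]. Speed limits (rad/s): [2.57, 2.57, 3.14, 3.14, 3.14, 3.14].

### API

Orientations are given as [roll, pitch, yaw] about the fixed x, y, z axes, in that order (R = Rz(yaw) Ry(pitch) Rx(roll)).
In Python, from plant import * gives the robot as it stands. The module is installed in compiled form; this text tells all that it offers.
- The arm moves only by the shell command python3 -m inch 'ROWS'. ROWS is JSON, a list of rows, each a list of 5 numbers: the shift along the tool's x, y, z in m, then the turn about the tool's z in rad, then the opening, from 0 (shut) to 1 (fully open). In form: [[tx, ty, tz, spin, claw], ...]. A call has 1 to 8 rows; each row is the pose to reach, as a shift and turn from the pose commanded when the call began, along the tool's axes at that moment; what a row does not reach only later rows make up. A row lasts 1/12 s, in which the tool goes at most 41.7 mm and 7.16 degrees, less where a joint would pass 70% of its speed; a pose out of reach is approached as far as the arm can. A call with a gripper value outside its range is refused whole. The fingers move at their own pace and stop on an object; the grip force is fixed at half the most. Time passes only in rows, so rows that repeat a pose let the fingers close. It gives the time, the measured TCP pose, the force, the opening and the grip force at its end, in the units of the state.
- get_obs(): the state, without advancing time (a new reading comes with each control period).
- capture(name): name is "side" or "top" or "wrist"; returns a dict with "color" (480x640x3 uint8, red, green, blue), "intrinsics" (3x3 intrinsics, pixels), "pose" (4x4, takes a point from camera to world coordinates). Camera axes: x right, y down, z forward; pixel columns grow to the right and rows downward; lengths in mm; the calibration is good to about 2 mm. A picture is of the moment at which its call begins. There is no depth.
- close_job(): hands the job in; it is judged then, once.
Trained networks look in a picture, given as the dict that the camera call returned (one of the last four; its "shot" number tells which), for a name from the list of things; names that differ only in an ending like _2 or _b are one class to them, and where a whole thing is asked for, a point or a joint stands for the part that bears it (a point fixed in the world has none). Each returns a list of dicts, best first, with "conf" (0 to 1); they miss things now and then, are a little off and sometimes report something else, mostly with a low value. They report only what shows in the picture. A call takes as long as a camera call. They do not tell look-alikes from the thing itself.
- look_for(picture, target): "rect" ([centre column, centre row, width, height] in pixels, round what is visible of it).
- trace(picture, target): "pixels" (480x640 bool, what is visible of it) and "rect" ([centre column, centre row, width, height] in pixels, round what is visible of it).
- tip_of(picture, target): "centre" ([column, row] in pixels: a listed point, or the origin of a listed thing).
The state is a dict: "time": time; "joint_positions": joint angles; "dq": joint speeds; "tau": joint torques, N m; "tool_pos": TCP position; "tcp_rot": TCP orientation; "contact_force": force on the tool from outside, world axes, zero at the start; "moment": the same for the moment, N m; "grip_width": finger opening in mm; "finger_force": force on a finger pad.
Only numpy, scipy, OpenCV 4.12 (cv2) and the standard library are available. Lean on these libraries where they do the work, as an engineer would, in place of code of your own. Each camera call takes 0.05 s, during which the arm holds its last target. There are 200 camera calls.

### The job

The white square bottle has been left on its side in the sloping draining rest: lift it out, stand it upright on the bench and let go of it; then take it again, lift it over the glass walls of the balance and set it down gently, upright in the middle of the round pan. With the bottle left standing there, press the round key on the front of the balance fully down and let it spring back. Do not push the petri dishes, the tape roll or the amber jar about.

Things in the scene. Friction and masses are not known exactly. Their poses are not given: they have to be found in the camera images.
- bottle: white square bottle, 130 mm long, 0.2-0.35 kg. x axis from base to cap; origin on that axis at mid-length. Body 56 x 56 mm from x = -65 to +39 mm, flat sides facing y and z. Starts on its side in the sloping rest, x axis 30 deg above level, cap end up, pointing roughly to world +y and up to 50 deg from it towards -x (the robot). Standing on the bench (z = 0): x axis up, origin at z = 65 mm
- rest: fixed aluminium draining rest that holds the bottle: a 30 deg ramp 44 mm wide, 96 mm long, with a low stop at its foot, narrower than the bottle so both bottle sides are free. Origin on the bench at the middle of its 120 x 44 mm footprint, x horizontal, along the bottle from base to cap. The bench is clear in front of it and on its outer side for 80 mm or more
- cap_top (a point): centre of the top face of the bottle's round white screw cap, 38 mm in diameter, 24 mm long (bottle x = 41 to 65 mm); body and cap can both be gripped
- balance: fixed white balance, left or right of the middle, opposite the rest. Origin on the bench under the pan's centre, x from its front (robot side) to its back. Housing x -165 to +105 mm, 210 mm wide, 46 mm high. Round the pan 5 mm clear glass walls, open on top: 160 x 160 mm inside, centred on the pan, top edge 140 mm above the bench
- pan: round flat steel weighing pan of the balance, 130 mm in diameter; origin at the centre of its top surface, 57 mm above the bench when empty, z up. It is sprung: it sinks about 0.7 mm per newton, at most 6 mm (about 2 mm under the bottle)
- key (a joint): travel of the balance's round key: 0 released, 0.006 m fully down; sprung back up, about 5 N holds it fully down
- key_top (a point): centre of the top of the round grey key (28 mm in diameter) at the front of the balance, right of its display seen from the robot; it is pressed straight down
- petri: short stack of two clear petri dishes, 92 mm across, 32 mm tall, between the rest and the balance; origin at the centre of its underside
- tape: roll of white tape lying flat, 66 mm across, 20 mm tall, behind the petri dishes; origin at the centre of its underside
- amber: small round amber jar with a black cap, 48 mm across, 95 mm tall, standing farther back in the middle; origin at the centre of its underside
There are look-alikes about, which are no part of the job. Leave any purple or yellow look-alike of the bottle alone.

How it is judged (in metres and radians):
On the way, in this order (a step that is already met when the one before it is completed fails the run):
1. the bottle stands upright on the bench, released and still (angle between bottle's own x axis and vertical below 0.09 rad and height (world z) of bottle between 0.06 and 0.071 m and contact force between the fingers and bottle below 0.1 N and linear speed of bottle below 0.03 m/s), for 0.3 s.
2. the bottle stands upright in the middle of the pan, released and still (angle between bottle's own x axis and vertical below 0.09 rad and horizontal distance between bottle and pan below 0.025 m and z of bottle in the frame of pan between 0.058 and 0.071 m and contact force between the fingers and bottle below 0.1 N and linear speed of bottle below 0.03 m/s), for 0.3 s.
3. the key is pressed down (at least 4 mm of its 6 mm) while the bottle stands on the pan (value of joint key above 0.004 m and angle between bottle's own x axis and vertical below 0.09 rad and horizontal distance between bottle and pan below 0.025 m and z of bottle in the frame of pan between 0.058 and 0.071 m).
At the end, for the whole second after the job is handed in: The bottle stands upright (within 0.09 rad) on the pan, its axis within 25 mm of the pan's centre, released and at rest, and the key is back up (under 1.5 mm down) (all of step 2 and value of joint key below 0.0015 m); the robot touches nothing.
It fails at once if the bottle is set down hard on the pan (more than 20 N) (contact force between bottle and pan above 20 N).
It fails at once if the petri stack is pushed more than 25 mm (distance of petri from where it was at the start of the episode above 0.025 m).
It fails at once if the tape roll is pushed more than 25 mm (distance of tape from where it was at the start of the episode above 0.025 m).
It fails at once if the amber jar is pushed more than 25 mm (distance of amber from where it was at the start of the episode above 0.025 m).
It also fails if it takes over 72 s, if anything falls off the work surface, if the arm or the gripper's body presses on something with over 40 N, if the wrist force passes 120 N, or if a joint passes its speed limit or range.

## Working session

There is one attempt and no reset: what is moved stays moved. The work goes in short steps, Python scripts to look and compute and a shell command to move; the robot and the scene stay as the last step left them, time stands still between calls to the robot, and variables do not carry over. Pictures are saved under pics/ and viewed, at most 14 in all, crops included, and the job is handed in when it is done.

```bash
mkdir -p pics
cat > h.py <<'E'
from plant import *
import numpy as np, cv2
def save(p,n,crop=None,s=1):
    im=cv2.cvtColor(p["color"],cv2.COLOR_RGB2BGR)
    if crop: x,y,w,h=crop; im=im[y:y+h,x:x+w]
    cv2.imwrite("pics/"+n,cv2.resize(im,None,fx=s,fy=s,interpolation=cv2.INTER_CUBIC))
def ray(p,px):
    K=np.array(p["intrinsics"]);T=np.array(p["pose"])
    d=T[:3,:3]@np.linalg.solve(K,[px[0],px[1],1.]);return T[:3,3],d/np.linalg.norm(d)
def atz(p,px,z):
    o,d=ray(p,px);return o+d*(z-o[2])/d[2]
def tri(obs):
    A=0;b=0
    for p,px in obs:
        o,d=ray(p,px);M=np.eye(3)-np.outer(d,d);A=A+M;b=b+M@o
    x=np.linalg.solve(A,b);r=[np.linalg.norm(np.cross(x-ray(p,q)[0],ray(p,q)[1])) for p,q in obs]
    return x,r
def proj(p,X):
    T=np.array(p["pose"]);c=T[:3,:3].T@(np.asarray(X,float)-T[:3,3]);u=np.array(p["intrinsics"])@c;return u[:2]/u[2]
E
python3 - <<'E'
from h import *
np.set_printoptions(precision=1,suppress=True)
o=get_obs();print(o)
a=capture("top");b=capture("side")
im=np.hstack([a["color"],b["color"]])
save(a,"top0.png");save(b,"side0.png")
for n,p in(("top",a),("side",b)):
    print(n,np.array(p["pose"])[:3,3])
    for t in["bottle","cap_top","rest","balance","pan","key_top","petri","tape","amber"]:
        print(t,[(np.round(d["centre"],1).tolist(),round(d["conf"],2)) for d in tip_of(p,t)[:4]],[(np.round(d["rect"]).astype(int).tolist(),round(d["conf"],2)) for d in look_for(p,t)[:4]])
E
```

```text
{'time': 0.0, 'joint_positions': array([-1.5,  0.3,  1.5,  0. ,  1.3, -0.1]), 'dq': array([-0.,  0.,  0., -0., -0.,  0.]), 'tau': array([ -0. , -43.1, -24.4,   0.1,   0.1,  -0. ]), 'tool_pos': array([ 135.4, -507.1,  404.1]), 'tcp_rot': array([-3.1, -0. ,  0.3]), 'contact_force': array([-0.7, -0.4, -0.8]), 'moment': array([ 0.1,  0. , -0. ]), 'finger_force': 0.0, 'grip_width': 91.97412723161099}
top [ 455.   -61.8 1066.7]
bottle [([398.6, 213.1], 0.96), ([392.9, 360.4], 0.85), ([510.5, 160.2], 0.68)] [([400, 216, 68, 37], 0.98), ([396, 360, 40, 69], 0.87), ([513, 160, 64, 63], 0.59)]
cap_top [([482.8, 182.7], 0.85), ([371.5, 217.1], 0.83), ([390.1, 322.5], 0.66)] [([395, 359, 35, 72], 0.86), ([511, 159, 67, 61], 0.83), ([399, 213, 68, 40], 0.82)]
rest [] [([297, 265, 54, 48], 0.39)]
balance [([176.6, 208.2], 0.64)] [([167, 223, 134, 149], 0.91)]
pan [([172.2, 208.6], 0.68), ([398.1, 217.3], 0.39)] [([169, 210, 65, 65], 0.71), ([295, 266, 49, 49], 0.33)]
key_top [([170.2, 206.8], 0.18)] [([187, 275, 16, 16], 0.56)]
petri [([294.1, 264.1], 0.95), ([183.8, 275.3], 0.53)] []
tape [([296.
[... 293 characters left out ...]
), ([204, 322, 74, 49], 0.63), ([360, 311, 45, 40], 0.51)]
cap_top [([237.5, 312.4], 0.92), ([429.5, 357.8], 0.85), ([342.9, 247.3], 0.58)] [([363, 283, 58, 73], 0.97), ([205, 321, 86, 48], 0.88), ([474, 379, 95, 73], 0.64), ([267, 196, 13, 8], 0.18)]
rest [([357.7, 307.8], 0.65)] [([361, 310, 48, 40], 0.58)]
balance [([314.6, 209.7], 0.62)] [([305, 187, 108, 81], 0.82), ([413, 223, 21, 43], 0.59)]
pan [([357.0, 252.6], 0.24)] []
key_top [([268.7, 198.7], 0.45)] [([267, 199, 7, 7], 0.46), ([359, 311, 47, 43], 0.19)]
petri [([292.0, 260.0], 0.74)] [([288, 255, 35, 37], 0.58)]
tape [([359.0, 251.8], 0.79)] [([360, 247, 25, 15], 0.59)]
amber [([411.8, 243.0], 0.69)] [([411, 221, 20, 43], 0.76)]
```

View pics/top0.png

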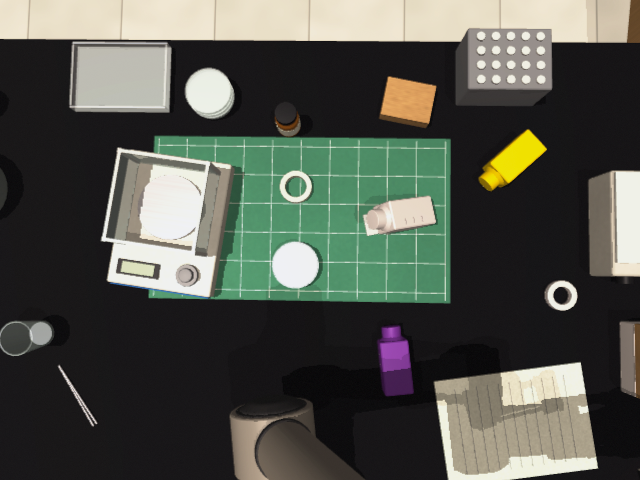

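View pics/side0.png

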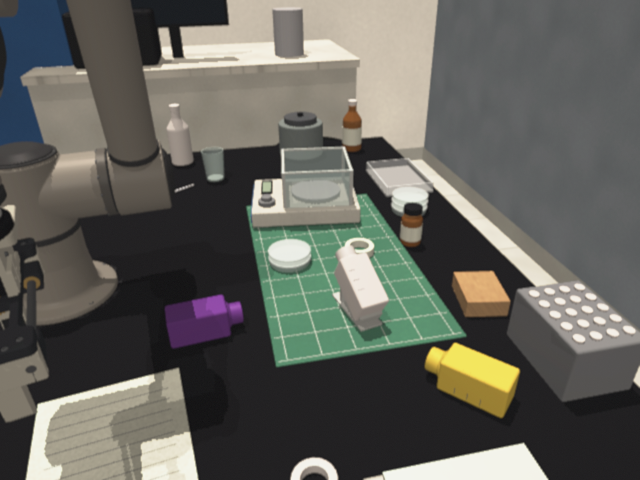

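The top view shows the white bottle in its rest at (399,214) with its cap to the left at (372,217). The balance is at the left, with the pan at (171,208) and the key at (187,275). The petri dishes are at (295,265), the tape at (296,186) and the amber jar at (288,118).

Things that could be taken for the bottle: the purple one at (395,360), the yellow one at (513,160), and the white one at (399,214). I choose the white one.

Run:
```python
from h import *
np.set_printoptions(precision=1,suppress=True)
a=capture("top");b=capture("side")
def near(L,k,px,r=25):
    L=[d[k] for d in L if np.hypot(d[k][0]-px[0],d[k][1]-px[1])<r];return np.array(L[0]) if L else None
G={"bottle":((399,214),(358,285)),"cap_top":((372,217),(345,250)),"key_top":((187,272),(268,199)),"pan":((172,208),(318,190)),"petri":((295,265),(290,258)),"tape":((296,186),(359,248)),"amber":((288,120),(411,240))}
for t,(u,v) in G.items():
    pu=near(tip_of(a,t),"centre",u);pv=near(tip_of(b,t),"centre",v)
    print(t,pu,pv, tri([(a,pu),(b,pv)]) if pu is not None and pv is not None else "")
print("key z50",atz(a,(186.5,273),52), "pan57",atz(a,(172,208.6),57))
cap=atz(a,(371.5,217.1),110);print(cap)
# mask of bottle: axis
for p,c in((a,(399,214)),(b,(358,285))):
    d=[d for d in trace(p,"bottle") if np.hypot(d["rect"][0]-c[0],d["rect"][1]-c[1])<25]
    if d: m=d[0]["pixels"].astype(np.uint8); print(d[0]["rect"],cv2.minAreaRect(cv2.findNonZero(m)))
A=cv2.resize(a["color"][170:260,340:460],(480,360),interpolation=cv2.INTER_CUBIC)
B=cv2.resize(a["color"][135:310,90:245],(320,360),interpolation=cv2.INTER_CUBIC)
cv2.imwrite("pics/crop1.png",cv2.cvtColor(np.hstack([A,B]),cv2.COLOR_RGB2BGR))
```

```text
bottle [400.9 215.4] [355.9 280.5] (array([ 569.1, -199.3,   72.5]), [np.float64(1.359926048251508), np.float64(1.3599260482515851)])
cap_top [369.6 219.2] [342.6 250.2] (array([ 558.6, -137.1,  102.1]), [np.float64(0.416472702576363), np.float64(0.4164727025762635)])
key_top [185.7 274. ] [266.9 196.3] (array([451.5, 214.5,  68.1]), [np.float64(0.8514667698757719), np.float64(0.8514667698758719)])
pan [173.2 209. ] None 
petri [294.5 260.7] [292.9 257.8] (array([481.8,   8. ,   7.5]), [np.float64(0.36199245889915066), np.float64(0.3619924588991053)])
tape [296.5 190.5] [358.7 251.4] (array([630.4,   6.4,   3.9]), [np.float64(3.3244947232018296), np.float64(3.32449472320198)])
amber [289.  122.5] [411.8 241.2] (array([770.3,  25.8,   1.8]), [np.float64(0.5190468833525937), np.float64(0.5190468833526392)])
key z50 [452.6 217.5  52. ] pan57 [579.1 249.1  57. ]
[ 562.1 -140.1  110. ]
[400.7, 217.2, 62.6, 36.3] ((400.23492431640625, 215.16445922851562), (32.72956848144531, 67.8342056274414), 79.99201965332031)
[361.0, 284.8, 53.2, 76.2] ((358.2062072753906, 279.46392822265625), (72.49571990966797, 39.5984992980957), 66.03751373291016)
```

View pics/crop1.png

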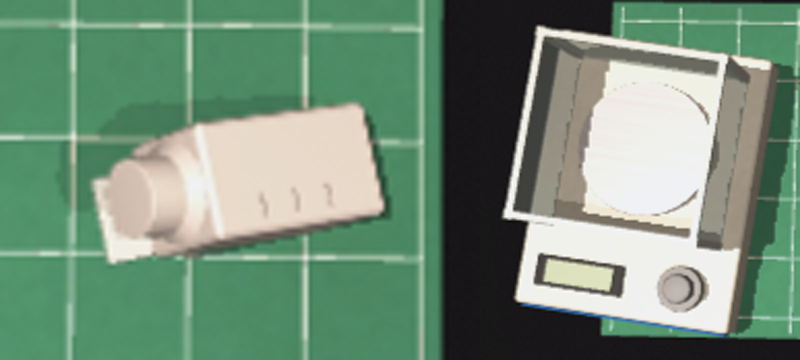

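The crop confirms the white bottle, with three marks on its face and its cap toward +y and slightly −x. The balance is turned about −9°, with the key to the right of the display. I'll grip the cap about 52 mm up the bottle's axis.

```bash
cat >> h.py <<'E'
def go(g,yaw=None):
    """grasp point target (mm, world), tool yaw -> tool-frame shift in mm and spin"""
    o=get_obs();R=cv2.Rodrigues(np.zeros(3))[0]
    from scipy.spatial.transform import Rotation as S
    r=np.array(o["tcp_rot"]);R=S.from_euler("xyz",r).as_matrix()
    d=R.T@(np.array(g,float)+[0,0,159]-o["tool_pos"])
    sp=0 if yaw is None else (r[2]-yaw+np.pi)%(2*np.pi)-np.pi
    print("t",round(o["time"],2),"grasp",np.round(o["tool_pos"]-[0,0,159],1),"rpy",np.round(r,3),"w",round(o["grip_width"],1),"shift",np.round(d,1),"spin",round(sp,3))
E
python3 -c "
from h import *
go([561,-151,200],1.737)"
```

```text
t 2.8 grasp [ 135.4 -507.2  245.7] rpy [3.142 0.    0.261] w 92.2 shift [ 503.1 -234.4   45.7] spin -1.476
```

```bash
python3 -m inch '[[0.28,-0.13,0.0,-0.74,1],[0.28,-0.13,0.0,-0.74,1],[0.28,-0.13,0.0,-0.74,1],[0.28,-0.13,0.0,-0.74,1],[0.28,-0.13,0.0,-0.74,1],[0.28,-0.13,0.0,-0.74,1],[0.28,-0.13,0.0,-0.74,1],[0.28,-0.13,0.0,-0.74,1]]'
python3 -c "
from h import *
go([561,-151,200],1.737)"
```

```text
time: 3.47
tool_pos: [375.0, -306.3, 405.0]
tcp_rot: [3.141, -0.001, 1.004]
contact_force: [-1.1, 0.2, 0.2]
grip_width: 91.3
finger_force: 0.0
t 3.47 grasp [ 375.  -306.3  246. ] rpy [ 3.141e+00 -1.000e-03  1.004e+00] w 91.3 shift [230.8  73.5  46.3] spin -0.733
```

```bash
python3 -m inch '[[0.231,0.073,0.046,-0.733,1],[0.231,0.073,0.046,-0.733,1],[0.231,0.073,0.046,-0.733,1],[0.231,0.073,0.046,-0.733,1],[0.231,0.073,0.046,-0.733,1],[0.231,0.073,0.046,-0.733,1],[0.231,0.073,0.046,-0.733,1],[0.231,0.073,0.046,-0.733,1]]'
python3 - <<'E'
from h import *
w=capture("wrist");a=capture("top");b=capture("side")
np.set_printoptions(precision=1,suppress=True)
for n,p in(("w",w),("t",a),("s",b)):
    for t in("bottle","cap_top"): print(n,t,[(np.round(d["centre"],1).tolist(),round(d["conf"],2)) for d in tip_of(p,t)[:3]])
for X in([568,-196,72],[558.4,-140.5,104.5]): print(proj(w,X),proj(a,X),proj(b,X))
save(w,"w1.png")
go([561,-151,200],1.737)
E
```

```text
time: 4.13
tool_pos: [559.5, -152.7, 357.7]
tcp_rot: [-3.14, -0.001, 1.737]
contact_force: [-0.7, 0.1, 1.0]
grip_width: 91.6
finger_force: 0.0
w bottle [([321.8, 305.4], 0.91)]
w cap_top [([43.9, 223.4], 0.76), ([318.4, 229.8], 0.63)]
t bottle [([511.0, 161.0], 0.96), ([392.9, 361.6], 0.62)]
t cap_top [([296.1, 263.2], 0.74), ([484.8, 181.9], 0.68), ([369.8, 218.6], 0.63)]
s bottle [([357.1, 282.4], 0.86), ([204.5, 319.2], 0.8), ([467.0, 373.7], 0.62)]
s cap_top [([340.0, 249.9], 0.9), ([238.2, 313.5], 0.81), ([429.5, 355.5], 0.6)]
[321.3 304.6] [399.  216.6] [355.6 279.7]
[321.2 233.7] [371.5 219.4] [343.2 250. ]
t 4.58 grasp [ 558.1 -155.   200.1] rpy [3.1 0.  1.7] w 92.0 shift [3.5 3.5 0.1] spin -0.005
```

View pics/w1.png

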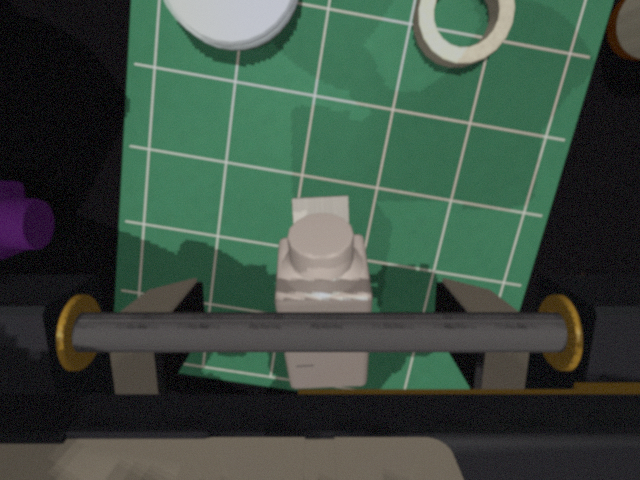

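The wrist view shows the white cap at (321,237), midway between the fingers and in line with them. I'll descend and close.

```bash
python3 -m inch '[[0.002,0.001,0.04,0,1],[0.002,0.001,0.075,0,1],[0.002,0.001,0.095,0,1],[0.002,0.001,0.101,0,1],[0.002,0.001,0.101,0,0],[0.002,0.001,0.101,0,0],[0.002,0.001,0.101,0,0],[0.002,0.001,0.101,0,0]]'
python3 -m inch '[[0,0,0,0,0],[0,0,0,0,0],[0,0,0,0,0],[0,0,0,0,0]]'
python3 -c "
from h import *
go([561,-151,98.5],1.737)"
```

```text
time: 5.25
tool_pos: [559.7, -152.5, 259.5]
tcp_rot: [3.139, 0.002, 1.734]
contact_force: [-0.4, -0.3, 0.1]
grip_width: 69.6
finger_force: 0.0
time: 5.58
tool_pos: [559.7, -152.2, 258.8]
tcp_rot: [3.139, 0.001, 1.733]
contact_force: [1.9, 1.2, 6.5]
grip_width: 50.1
finger_force: 38.4
t 5.58 grasp [ 559.7 -152.2   99.8] rpy [3.139e+00 1.000e-03 1.733e+00] w 50.1 shift [1.  1.5 1.3] spin -0.004
```

The width reads 50 mm, so the fingertips are on the shoulder and not on the 38 mm cap. I'll open, move up the axis and grip again.

```bash
python3 -m inch '[[0,0,0,0,1],[0,0,0,0,1],[0,0,0,0,1],[0,0,0,0,1],[0.006,0,-0.008,0,1],[0.006,0,-0.008,0,1],[0.006,0,-0.008,0,0],[0.006,0,-0.008,0,0]]'
python3 -m inch '[[0,0,0,0,0],[0,0,0,0,0],[0,0,0,0,0],[0,0,0,0,0],[0,0,0,0,0],[0,0,0,0,0],[0,0,0,0,0],[0,0,0,0,0]]'
python3 - <<'E'
from h import *
a=capture("top");b=capture("side");w=capture("wrist")
for n,p in(("w",w),("t",a),("s",b)):
    for t in("bottle","cap_top"): print(n,t,[(np.round(d["centre"],1).tolist(),round(d["conf"],2)) for d in tip_of(p,t)[:3]])
go([561,-151,98.5],1.737)
E
```

```text
time: 6.25
tool_pos: [558.1, -146.3, 265.7]
tcp_rot: [-3.141, 0.0, 1.734]
contact_force: [-0.0, 0.4, 0.3]
grip_width: 80.7
finger_force: 0.0
time: 6.92
tool_pos: [558.3, -146.3, 265.7]
tcp_rot: [3.141, 0.0, 1.734]
contact_force: [0.5, -0.1, -0.5]
grip_width: 37.5
finger_force: 29.8
w bottle [([324.6, 394.1], 0.94)]
w cap_top []
t bottle [([508.8, 161.4], 0.92), ([392.6, 359.7], 0.83)]
t cap_top [([389.2, 325.7], 0.77), ([484.8, 179.8], 0.71), ([293.8, 266.0], 0.2)]
s bottle [([207.1, 322.5], 0.75), ([466.5, 376.4], 0.73), ([357.2, 280.2], 0.67)]
s cap_top [([339.4, 249.4], 0.93), ([431.9, 356.7], 0.8), ([240.9, 312.7], 0.68)]
t 7.37 grasp [ 558.2 -146.4  106.7] rpy [3.141 0.    1.734] w 37.5 shift [-5.   2.   8.2] spin -0.003
```

The cap is gripped at 37.5 mm. Next I'll tilt the bottle up in an arc about its foot, against the stop.

```bash
python3 -m inch '[[-0.008,0,-0.008,0,0],[-0.016,0,-0.016,0,0],[-0.025,0,-0.022,0,0],[-0.034,0,-0.028,0,0],[-0.043,0,-0.033,0,0],[-0.050,0,-0.037,0,0],[-0.055,0,-0.039,0,0],[-0.055,0,-0.039,0,0]]'
python3 - <<'E'
from h import *
b=capture("side");save(b,"s2.png",(280,160,160,180),3.3)
print([(np.round(d["centre"],1).tolist(),round(d["conf"],2)) for d in tip_of(b,"bottle")[:4]])
go([561,-151,98.5],1.737)
E
```

```text
time: 8.03
tool_pos: [567.8, -201.2, 306.7]
tcp_rot: [3.138, 0.001, 1.733]
contact_force: [2.2, 5.5, 8.8]
grip_width: 37.7
finger_force: 30.1
[([363.9, 283.2], 0.94), ([205.6, 320.3], 0.93), ([465.2, 372.4], 0.76), ([291.2, 258.7], 0.16)]
t 8.13 grasp [ 567.7 -200.6  147.4] rpy [3.138e+00 1.000e-03 1.733e+00] w 37.4 shift [50.1  1.2 48.9] spin -0.004
```

View pics/s2.png

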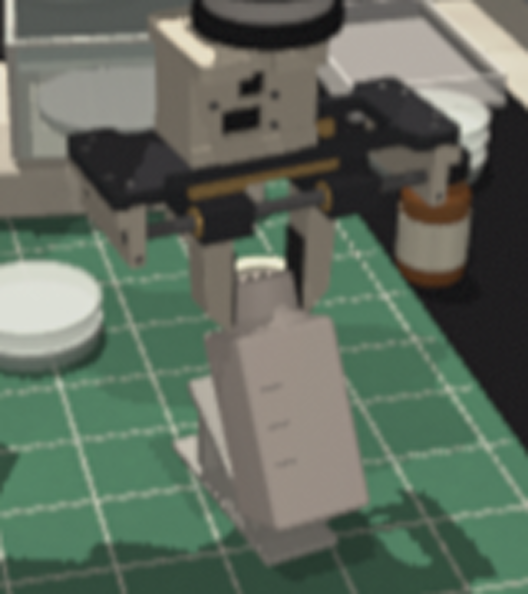

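The view shows the bottle now at about 60° in the rest, gripped by its cap. I'll continue the arc, then lift.

```bash
python3 -m inch '[[-0.008,0,-0.003,0,0],[-0.016,0,-0.005,0,0],[-0.024,0,-0.007,0,0],[-0.032,0,-0.008,0,0],[-0.040,0,-0.008,0,0],[-0.046,0,-0.008,0,0],[-0.048,0,-0.008,0,0],[-0.048,0,-0.008,0,0]]'
python3 -m inch '[[0,0,-0.03,0,0],[0,0,-0.06,0,0],[0,0,-0.08,0,0],[0,0,-0.08,0,0]]'
python3 - <<'E'
from h import *
b=capture("side");save(b,"s3.png",(280,140,160,180),3.3)
go([561,-151,98.5],1.737)
E
```

```text
time: 8.8
tool_pos: [575.7, -249.0, 314.9]
tcp_rot: [3.137, 0.003, 1.733]
contact_force: [2.3, 3.0, 9.7]
grip_width: 37.5
finger_force: 30.1
time: 9.13
tool_pos: [575.1, -248.8, 397.2]
tcp_rot: [3.137, 0.006, 1.733]
contact_force: [0.9, -0.0, -1.6]
grip_width: 37.9
finger_force: 29.9
t 9.18 grasp [ 574.8 -248.6  235.4] rpy [3.140e+00 3.000e-03 1.733e+00] w 37.3 shift [ 98.9   1.9 136.6] spin -0.004
```

View pics/s3.png

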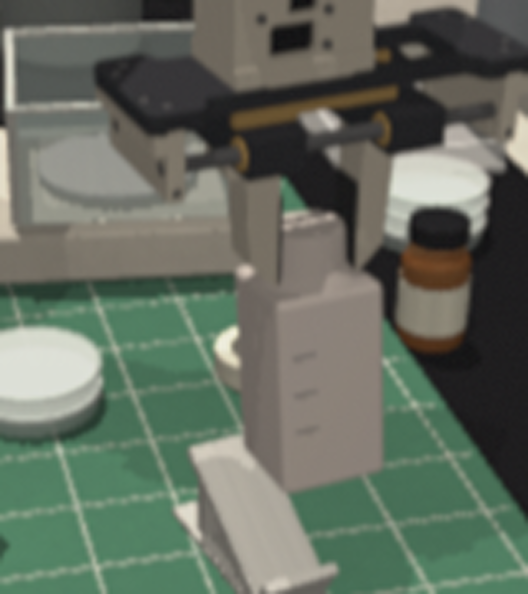

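The bottle is nearly vertical and hanging clear of the rest. I'll move it in front of the rest over clear bench, then lower it to just above contact.

```bash
python3 -m inch '[[0.005,-0.03,0,0,0],[0.01,-0.06,0,0,0],[0.015,-0.08,0,0,0],[0.015,-0.08,0.03,0,0],[0.015,-0.08,0.065,0,0],[0.015,-0.08,0.09,0,0],[0.015,-0.08,0.102,0,0],[0.015,-0.08,0.102,0,0]]'
python3 - <<'E'
from h import *
b=capture("side");w=capture("wrist");save(b,"s4.png",(250,180,160,180),3.3)
print([(np.round(d["centre"],1).tolist(),round(d["conf"],2)) for d in tip_of(b,"bottle")[:4]])
go([490,-250,123.5],1.737)
E
```

```text
time: 9.85
tool_pos: [492.5, -246.2, 286.9]
tcp_rot: [-3.137, -0.003, 1.733]
contact_force: [0.1, -0.8, -2.8]
grip_width: 37.3
finger_force: 30.0
[([322.5, 305.6], 0.97), ([466.0, 375.5], 0.95)]
t 10.0 grasp [ 493.  -246.   130.2] rpy [-3.139e+00 -2.000e-03  1.734e+00] w 37.3 shift [-3.5 -3.6  6.7] spin -0.003
```

View pics/s4.png

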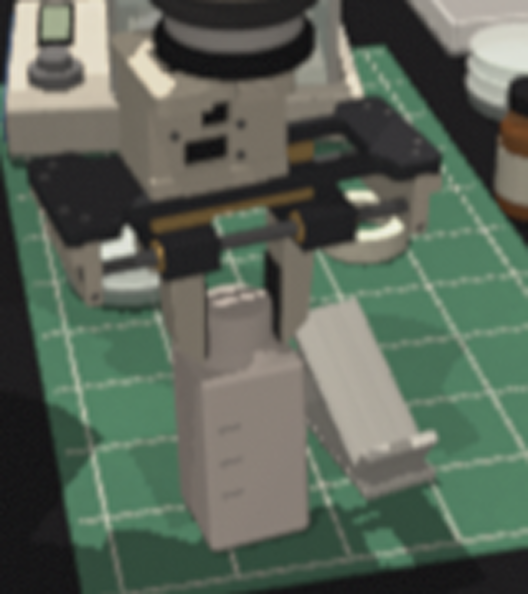

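```bash
python3 -m inch '[[0,0,0.002,0,0],[0,0,0.003,0,0],[-0.004,0,0.004,0,0],[-0.008,0,0.005,0,0],[-0.012,0,0.006,0,0],[-0.016,0,0.007,0,0],[-0.016,0,0.008,0,0],[-0.016,0,0.008,0,0]]'
python3 - <<'E'
from h import *
b=capture("side");save(b,"s5.png",(250,180,160,180),3.3)
go([490,-250,123.5],1.737)
E
```

```text
time: 10.67
tool_pos: [496.4, -262.7, 283.9]
tcp_rot: [3.14, 0.002, 1.733]
contact_force: [-1.1, 0.7, 6.5]
grip_width: 37.5
finger_force: 30.0
t 10.72 grasp [ 496.4 -262.6  125. ] rpy [3.140e+00 2.000e-03 1.734e+00] w 37.4 shift [13.5 -4.3  1.4] spin -0.003
```

View pics/s5.png

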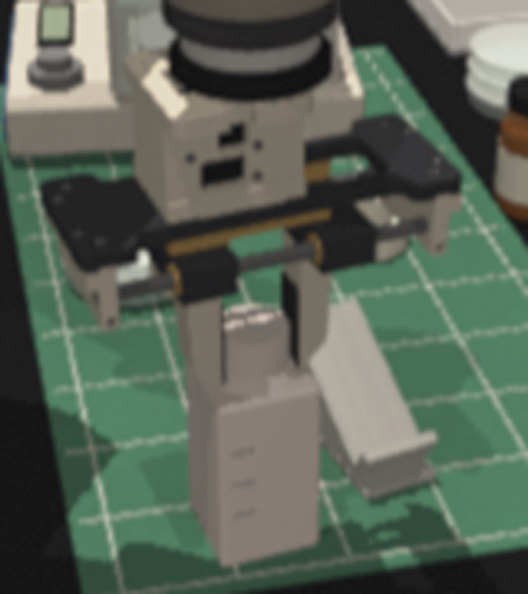

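The bottle touches the bench with about 7 N of downward load and looks close to upright, so I'll release it.

```bash
python3 -m inch '[[0,0,0,0,0.6],[0,0,0,0,0.6],[0,0,0,0,0.6],[0,0,0,0,0.6],[0,0,0,0,0.7],[0,0,0,0,0.7],[0,0,0,0,0.7],[0,0,0,0,0.7]]'
python3 - <<'E'
from h import *
np.set_printoptions(precision=1,suppress=True)
a=capture("top");b=capture("side");w=capture("wrist")
for t in("bottle","cap_top"):
  for n,p in(("t",a),("s",b),("w",w)): print(n,t,[(np.round(d["centre"],1).tolist(),round(d["conf"],2)) for d in tip_of(p,t)[:3]])
for X in([496,-262,65],[496,-262,130]): print(proj(a,X),proj(b,X),proj(w,X))
save(b,"s6.png",(250,180,160,180),3.3)
go([496,-262,123.5],1.737)
E
```

```text
time: 11.38
tool_pos: [496.1, -261.9, 282.7]
tcp_rot: [-3.141, 0.0, 1.734]
contact_force: [-0.8, 0.1, -0.2]
grip_width: 64.1
finger_force: 0.0
t bottle [([429.1, 253.8], 0.62), ([508.1, 163.1], 0.62)]
s bottle [([326.4, 311.0], 0.96), ([464.4, 377.1], 0.86), ([327.4, 277.2], 0.59)]
w bottle [([318.6, 273.9], 0.89), ([455.4, 143.4], 0.71)]
t cap_top [([440.6, 251.2], 0.86), ([485.8, 183.7], 0.7), ([390.7, 322.8], 0.54)]
s cap_top [([429.1, 360.0], 0.8), ([322.1, 277.2], 0.72)]
w cap_top [([74.0, 70.3], 0.7)]
[432.5 254.7] [325.3 310. ] [318.6 274.1]
[439.8 253.3] [325.  278.5] [318.5 334.6]
t 11.83 grasp [ 496.1 -261.9  123.7] rpy [-3.1  0.   1.7] w 64.1 shift [-0.1 -0.1  0.2] spin -0.003
```

View pics/s6.png

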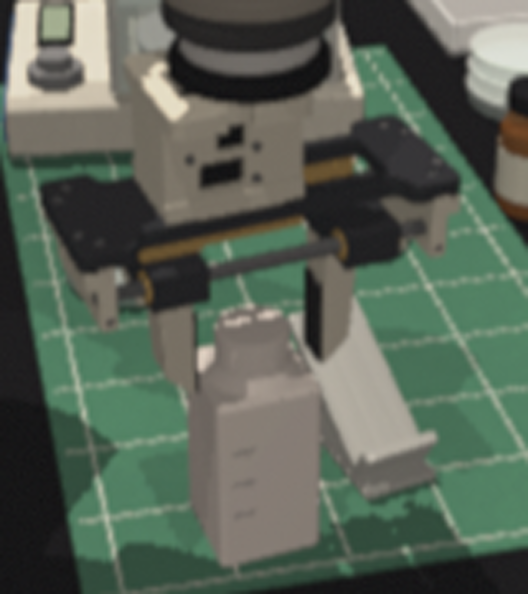

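The bottle stands upright and released, and the wrist view's bottle origin matches (496, −262, 65). I'll grip the cap again, lift it, and check the pan's position another way.

```bash
python3 -m inch '[[0,0,0,0,0],[0,0,0,0,0],[0,0,0,0,0],[0,0,0,0,0],[0,0,0,0,0],[0,0,0,0,0],[0,0,0,0,0],[0,0,0,0,0]]'
python3 -m inch '[[0,0,-0.01,0,0],[0,0,-0.04,0,0],[0,0,-0.08,0,0],[0,0,-0.12,0,0],[0,0,-0.155,0,0],[0,0,-0.175,0,0],[0,0,-0.18,0,0],[0,0,-0.18,0,0]]'
python3 - <<'E'
from h import *
np.set_printoptions(precision=1,suppress=True)
a=capture("top")
print("wall c",np.mean([atz(a,q,140)[:2] for q in((119.5,149.6),(208.7,162.7),(194.1,249.2),(103.1,239.5))],0))
for t in("pan","balance"):
  print(t,[(np.round(d["rect"],1).tolist(),d["conf"]) for d in look_for(a,t)[:1]],[(np.round(d["centre"],1),atz(a,d["centre"],57 if t=="pan" else 0)) for d in tip_of(a,t)[:1]])
m=[d for d in trace(a,"pan") if abs(d["rect"][0]-170)<15]
if m: 
    e=cv2.fitEllipse(max(cv2.findContours(m[0]["pixels"].astype(np.uint8),0,1)[0],key=len));print(e,atz(a,e[0],57))
k=[d for d in trace(a,"key_top") if abs(d["rect"][0]-187)<12];print([(d["rect"],d["conf"]) for d in k])
go([579,249,304],1.737)
E
```

```text
time: 12.5
tool_pos: [496.2, -261.9, 282.7]
tcp_rot: [3.141, 0.0, 1.734]
contact_force: [0.4, 0.5, -0.4]
grip_width: 37.6
finger_force: 30.0
time: 13.17
tool_pos: [495.9, -261.8, 464.2]
tcp_rot: [3.14, 0.002, 1.734]
contact_force: [0.5, 0.2, -2.4]
grip_width: 37.7
finger_force: 30.0
wall c [584.2 252.8]
pan [([169.8, 209.2, 63.6, 66.5], 0.95)] [(array([169.7, 205.7]), array([584.8, 253.8,  57. ]))]
balance [([187.2, 274.4, 12.3, 17.5], 0.6)] [(array([178.7, 211.8]), array([579.6, 252.3,   0. ]))]
((168.96038818359375, 206.9466552734375), (60.83196258544922, 64.7810287475586), 14.700323104858398) [582.3 255.2  57. ]
[([187.0, 274.9, 15.4, 13.5], 0.43)]
t 13.52 grasp [ 496.2 -261.9  302.3] rpy [-3.1 -0.   1.7] w 37.2 shift [490.7 164.6  -1.1] spin -0.003
```

```bash
python3 -m inch '[[0.01,0.003,0,0,0],[0.03,0.010,0,0,0],[0.06,0.020,0,0,0],[0.09,0.031,0,0,0],[0.12,0.041,0,0,0],[0.15,0.051,0,0,0],[0.18,0.061,0,0,0],[0.21,0.072,0,0,0]]'
python3 -m inch '[[0.03,0.010,0,0,0],[0.06,0.020,0,0,0],[0.09,0.031,0,0,0],[0.12,0.041,0,0,0],[0.15,0.051,0,0,0],[0.18,0.061,0,0,0],[0.20,0.068,0,0,0],[0.21,0.072,0,0,0]]'
python3 -m inch '[[0.025,0.008,0,0,0],[0.045,0.015,0,0,0],[0.060,0.020,0,0,0],[0.070,0.023,0,0,0],[0.0734,0.0242,0,0,0],[0.0734,0.0242,0,0,0],[0.0734,0.0242,0,0,0]]'
python3 - <<'E'
from h import *
np.set_printoptions(precision=1,suppress=True)
a=capture("top");b=capture("side");w=capture("wrist")
for n,p in(("t",a),("s",b),("w",w)):
  for t in("bottle","cap_top","pan","key_top"): print(n,t,[(np.round(d["centre"],1).tolist(),round(d["conf"],2)) for d in tip_of(p,t)[:2]])
for X in([582,252.5,57],[582,252,245],[451.5,214.5,60]): print(proj(a,X),proj(b,X),proj(w,X))
save(w,"w7.png")
go([582,252.5,178.5],1.737)
E
```

```text
time: 14.18
tool_pos: [532.8, -40.8, 462.6]
tcp_rot: [-3.141, -0.0, 1.734]
contact_force: [1.5, -0.3, -2.6]
grip_width: 37.6
finger_force: 30.0
time: 14.85
tool_pos: [569.6, 179.2, 462.2]
tcp_rot: [-3.141, -0.001, 1.737]
contact_force: [-0.3, -0.6, -1.9]
grip_width: 37.2
finger_force: 30.0
time: 15.43
tool_pos: [582.1, 251.5, 462.6]
tcp_rot: [-3.141, 0.001, 1.733]
contact_force: [-0.8, -0.4, -2.7]
grip_width: 37.6
finger_force: 30.0
t bottle [([511.2, 162.4], 0.88), ([135.9, 194.5], 0.87)]
t cap_top [([487.0, 181.9], 0.89), ([117.6, 183.7], 0.79)]
t pan [([170.1, 207.7], 0.9)]
t key_top [([185.3, 271.5], 0.49)]
s bottle [([312.6, 121.8], 0.92), ([465.0, 373.7], 0.61)]
s cap_top [([312.2, 89.4], 0.97), ([428.7, 359.2], 0.87)]
s pan [([314.0, 209.5], 0.46)]
s key_top [([268.5, 195.3], 0.55)]
w bottle [([319.7, 273.2], 0.59)]
w cap_top [([320.7, 202.9], 0.22)]
w pan [([317.4, 201.5], 0.68)]
w key_top [([167.2, 223.2], 0.79)]
[170.3 207.1] [314.5 189.3] [319.1 207.5]
[135.1 192. ] [313.2 118.9] [319.  272.2]
[186.9 273.6] [266.8 199.2] [172.6 225.7]
t 16.18 grasp [582.  252.3 303.7] rpy [-3.1  0.   1.7] w 37.6 shift [  0.2   0.  125.2] spin -0.003
```

View pics/w7.png

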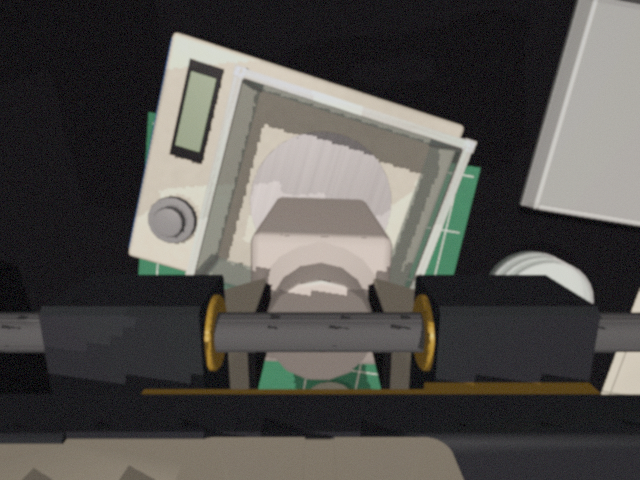

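The wrist view shows the pan centred at about (321,203), predicted (319,207), directly under the bottle, and the key at (172,220). I'll lower it, slowly at the end.

```bash
python3 -m inch '[[0.002,0,0.015,0,0],[0.002,0,0.035,0,0],[0.002,0,0.055,0,0],[0.002,0,0.075,0,0],[0.002,0,0.092,0,0],[0.002,0,0.104,0,0],[0.002,0,0.112,0,0],[0.002,0,0.116,0,0]]'
python3 -m inch '[[0,0,0.001,0,0],[0,0,0.002,0,0],[0,0,0.003,0,0],[0,0,0.004,0,0],[0,0,0.005,0,0],[0,0,0.006,0,0],[0,0,0.007,0,0],[0,0,0.007,0,0]]'
python3 -c "
from h import *
go([582,252.5,178.5],1.737);print(get_obs()['contact_force'])"
```

```text
time: 16.85
tool_pos: [581.6, 254.2, 345.5]
tcp_rot: [-3.14, 0.0, 1.734]
contact_force: [-0.1, 0.0, -1.6]
grip_width: 37.2
finger_force: 30.0
time: 17.52
tool_pos: [581.7, 254.2, 339.6]
tcp_rot: [-3.142, 0.0, 1.734]
contact_force: [-0.7, 0.1, -1.9]
grip_width: 37.5
finger_force: 30.0
t 17.52 grasp [581.7 254.2 180.6] rpy [-3.142  0.     1.734] w 37.5 shift [-1.7  0.   2.1] spin -0.003
[-0.67779927  0.10484878 -1.86279926]
```

```bash
python3 -m inch '[[0,0,0.0005,0,0],[0,0,0.001,0,0],[0,0,0.0015,0,0],[0,0,0.002,0,0],[0,0,0.002,0,0],[0,0,0.002,0,0]]'
python3 -c "
from h import *
go([582,252.5,178.5],1.737)"
```

```text
time: 18.02
tool_pos: [581.7, 254.2, 337.9]
tcp_rot: [3.141, 0.0, 1.734]
contact_force: [-0.4, 0.3, -1.5]
grip_width: 37.3
finger_force: 30.0
t 18.02 grasp [581.7 254.2 178.9] rpy [3.141 0.    1.734] w 37.3 shift [-1.7 -0.   0.4] spin -0.003
```

```bash
python3 -m inch '[[0,0,0.0005,0,0],[0,0,0.001,0,0],[0,0,0.0015,0,0],[0,0,0.002,0,0],[0,0,0.002,0,0],[0,0,0.002,0,0]]'
python3 -c "
from h import *
go([582,252.5,178.5],1.737);b=capture('side');save(b,'s8.png',(240,120,140,130),4)"
```

```text
time: 18.52
tool_pos: [581.8, 254.2, 336.0]
tcp_rot: [3.141, 0.0, 1.734]
contact_force: [-0.0, -0.4, 2.6]
grip_width: 37.0
finger_force: 30.0
t 18.52 grasp [581.8 254.2 177. ] rpy [3.141 0.    1.734] w 37.0 shift [-1.7 -0.1 -1.5] spin -0.003
```

View pics/s8.png

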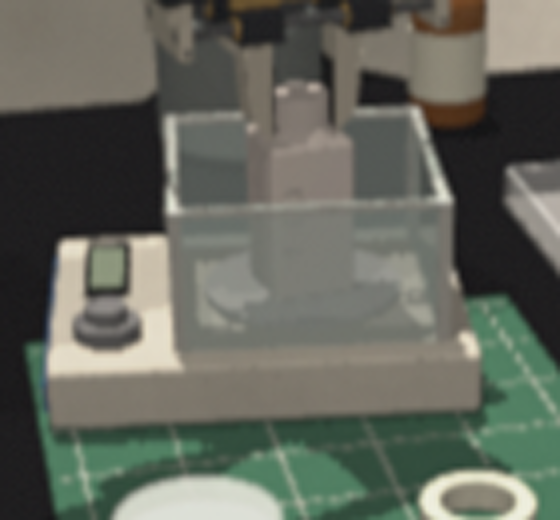

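The force has swung to +2.6 N and the view shows the bottle standing in the middle of the pan. I'll ease off slightly, release, then rise.

```bash
python3 -m inch '[[0,0,-0.001,0,0],[0,0,-0.001,0,0.7],[0,0,-0.001,0,0.7],[0,0,-0.001,0,0.7],[0,0,-0.001,0,0.7],[0,0,-0.001,0,0.7],[0,0,-0.001,0,0.7],[0,0,-0.001,0,0.7]]'
python3 -m inch '[[0,0,0,0,0.7],[0,0,0,0,0.7],[0,0,-0.01,0,0.7],[0,0,-0.03,0,0.7],[0,0,-0.06,0,0.7],[0,0,-0.09,0,0.7],[0,0,-0.11,0,0.7],[0,0,-0.11,0,0.7]]'
python3 - <<'E'
from h import *
np.set_printoptions(precision=1,suppress=True)
a=capture("top");b=capture("side");w=capture("wrist")
for n,p in(("t",a),("s",b),("w",w)):
  for t in("bottle","cap_top","key_top"): print(n,t,[(np.round(d["centre"],1).tolist(),round(d["conf"],2)) for d in tip_of(p,t)[:2]])
for X in([581.7,254.2,120],[581.7,254.2,185],[451.5,214.5,62]): print(proj(a,X),proj(b,X),proj(w,X))
print(atz(w,[d["centre"] for d in tip_of(w,"key_top")][0],60))
save(w,"w9.png")
go([451.5,214.5,178.5],1.737)
E
```

```text
time: 19.23
tool_pos: [581.7, 254.2, 336.4]
tcp_rot: [-3.141, 0.0, 1.734]
contact_force: [-0.2, -0.1, 0.2]
grip_width: 64.5
finger_force: 0.0
time: 19.9
tool_pos: [581.7, 254.3, 453.2]
tcp_rot: [3.131, -0.001, 1.734]
contact_force: [-0.6, 1.3, 0.7]
grip_width: 64.3
finger_force: 0.0
t bottle [([159.0, 203.0], 0.91), ([509.8, 162.2], 0.8)]
t cap_top [([485.3, 185.2], 0.84), ([144.9, 197.4], 0.8)]
t key_top [([181.9, 272.5], 0.69)]
s bottle [([466.9, 373.6], 0.78), ([312.6, 167.7], 0.67)]
s cap_top [([238.5, 312.3], 0.94), ([311.0, 141.3], 0.77)]
s key_top [([271.0, 195.0], 0.61)]
w bottle [([318.3, 227.9], 0.75)]
w cap_top [([317.0, 245.4], 0.76)]
w key_top [([160.6, 227.8], 0.67)]
[159.1 202.9] [313.8 166.6] [318.1 226.9]
[146.8 197.7] [313.3 142.3] [318.2 249.9]
[186.6 273.6] [266.7 198.5] [165.4 233.2]
[446.3 218.2  60. ]
t 20.55 grasp [581.7 254.2 287.5] rpy [-3.1  0.   1.7] w 64.6 shift [ -18.1 -134.9  109. ] spin -0.003
```

View pics/w9.png

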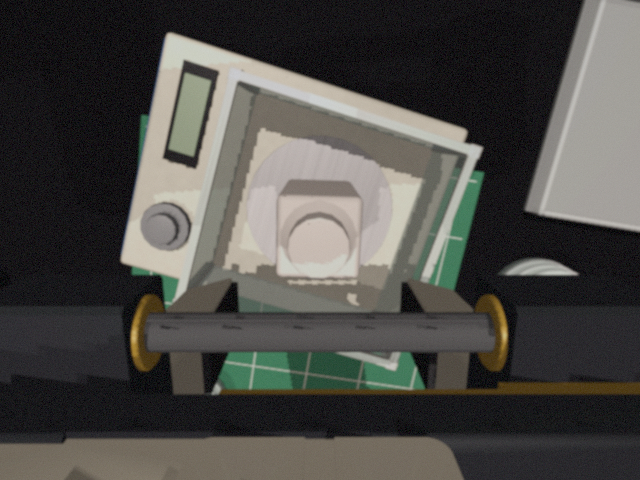

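The bottle stands released in the pan at (318,228) and the key is at (160,228). The gripper body would sit below the top edge of the glass during the press, so I'll measure the front wall and the key precisely.

Run:
```python
from h import *
np.set_printoptions(precision=1,suppress=True)
a=capture("top");b=capture("side");w=capture("wrist")
P=[atz(w,q,140)[:2] for q in((234,70),(482,148),(196,250))];print(P)
e=P[1]-P[0];f=P[0]-P[2];print("x yaw",np.arctan2(e[1],e[0]),"len",np.hypot(*e),"y yaw-90",np.arctan2(f[1],f[0])-np.pi/2)
Q=[atz(a,q,140)[:2] for q in((119.5,149.6),(208.7,162.7),(194.1,249.2),(103.1,239.5))]
print("top corners",Q)
print("key ring w (165,226), z50:",atz(w,(165,226),50),"cap (159,228) z65:",atz(w,(159,228),65),"z60",atz(w,(159,228),60))
obs=[(w,(159,228)),(w,(160.6,227.8)),(a,(185,272.7)),(b,(268,195.8))];print(tri(obs))
print("cam",np.array(w["pose"])[:3,3]-get_obs()["tool_pos"])
```

```text
[array([511.6, 350. ]), array([678.5, 328.6]), array([498.8, 228.4])]
x yaw -0.12738166722101915 len 168.31459510584574 y yaw-90 -0.10510978852518105
top corners [array([676.1, 324. ]), array([653.9, 159.2]), array([495.9, 180.9]), array([510.8, 347.2])]
key ring w (165,226), z50: [446.3 217.8  50. ] cap (159,228) z65: [446.2 219.2  65. ] z60 [444.5 217.8  60. ]
(array([451.3, 218.8,  67.9]), [np.float64(4.081515411983939), np.float64(3.08642780147201), np.float64(3.280149062109323), np.float64(4.3924274250276945)])
cam [-10.8  65.2 -19.7]
```

```bash
python3 -m inch '[[-0.002,-0.03,0,-0.12,0.7],[-0.004,-0.06,0,-0.24,0.7],[-0.006,-0.09,0,-0.36,0],[-0.01,-0.12,0,-0.48,0],[-0.012,-0.142,0,-0.6,0],[-0.012,-0.142,0,-0.72,0],[-0.012,-0.142,0,-0.84,0],[-0.012,-0.142,0,-0.84,0]]'
python3 -c "
from h import *
go([443,218.5,115],3.01)"
```

```text
time: 21.37
tool_pos: [443.1, 219.3, 447.2]
tcp_rot: [3.141, 0.001, 2.578]
contact_force: [-0.9, 0.3, -0.1]
grip_width: 28.7
finger_force: 0.0
t 21.37 grasp [443.1 219.3 288.2] rpy [3.141e+00 1.000e-03 2.578e+00] w 28.7 shift [ -0.2  -0.8 173.2] spin -0.432
```

```bash
python3 -m inch '[[0,-0.001,0.0,-0.12,0],[0,-0.001,0.01,-0.24,0],[0,-0.001,0.03,-0.36,0],[0,-0.001,0.06,-0.432,0],[0,-0.001,0.09,-0.432,0],[0,-0.001,0.12,-0.432,0],[0,-0.001,0.15,-0.432,0],[0,-0.001,0.173,-0.432,0]]'
python3 - <<'E'
from h import *
np.set_printoptions(precision=1,suppress=True)
b=capture("side");a=capture("top");w=capture("wrist");save(b,"s10.png",(230,90,140,130),4)
for n,p in(("t",a),("s",b),("w",w)):
  for t in("bottle","key_top"): print(n,t,[(np.round(d["centre"],1).tolist(),round(d["conf"],2)) for d in tip_of(p,t)[:2]])
print(proj(b,[581.7,254.2,120]),proj(w,[447,218,65]))
go([443,218.5,85],3.01)
E
```

```text
time: 22.03
tool_pos: [442.7, 218.3, 271.5]
tcp_rot: [-3.141, -0.002, 3.001]
contact_force: [0.6, 0.5, 0.2]
grip_width: 0.4
finger_force: 0.0
t bottle [([159.3, 204.5], 0.6), ([510.4, 163.2], 0.55)]
t key_top []
s bottle [([315.6, 168.8], 0.87), ([206.1, 321.4], 0.84)]
s key_top [([269.7, 196.0], 0.52)]
w bottle []
w key_top [([322.9, 300.1], 0.58)]
[313.8 166.6] [320.2 294. ]
t 22.48 grasp [443.4 218.6 116.1] rpy [3.1 0.  3. ] w 0.6 shift [ 0.5 -0.2 31.1] spin -0.005
```

View pics/s10.png

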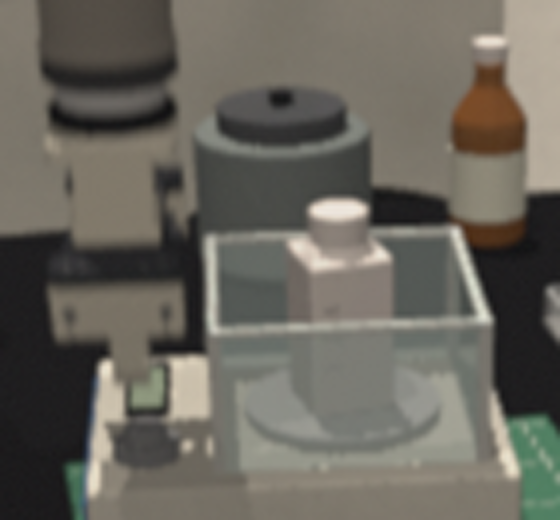

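The view shows the closed fingers above the key, with the gripper body clear of the front glass. I'll press down slowly while watching the force.

```bash
python3 -m inch '[[0,0,0.010,0,0],[0,0,0.018,0,0],[0,0,0.023,0,0],[0,0,0.025,0,0],[0,0,0.026,0,0],[0,0,0.027,0,0],[0,0,0.028,0,0],[0,0,0.028,0,0]]'
python3 -m inch '[[0,0,0.001,0,0],[0,0,0.002,0,0],[0,0,0.003,0,0],[0,0,0.004,0,0],[0,0,0.004,0,0]]'
```

```text
time: 23.15
tool_pos: [443.1, 218.5, 245.8]
tcp_rot: [3.141, 0.0, 3.006]
contact_force: [0.3, -0.3, 1.5]
grip_width: 0.3
finger_force: 0.8
time: 23.57
tool_pos: [443.1, 218.5, 241.7]
tcp_rot: [3.141, 0.0, 3.006]
contact_force: [-0.4, 0.1, 3.3]
grip_width: 0.2
finger_force: 2.0
```

```bash
python3 -m inch '[[0,0,0.001,0,0],[0,0,0.002,0,0],[0,0,0.0025,0,0],[0,0,0.0025,0,0],[0,0,0.0025,0,0]]'
```

```text
time: 23.98
tool_pos: [443.1, 218.5, 240.1]
tcp_rot: [3.141, 0.001, 3.006]
contact_force: [-3.3, -1.6, 13.6]
grip_width: 0.2
finger_force: 6.4
```

The force jumped to 13.6 N, so the key is fully down. I'll lift off and check.

```bash
python3 -m inch '[[0,0,-0.005,0,0],[0,0,-0.015,0,0],[0,0,-0.04,0,0],[0,0,-0.07,0,0],[0,0,-0.1,0,0],[0,0,-0.13,0,0],[0,0,-0.15,0,0],[0,0,-0.15,0,0]]'
python3 -m inch '[[0,0,0,0,0],[0,0,0,0,0],[0,0,0,0,0],[0,0,0,0,0]]'
python3 - <<'E'
from h import *
np.set_printoptions(precision=1,suppress=True)
b=capture("side");a=capture("top")
for n,p in(("t",a),("s",b)):
  for t in("bottle","cap_top","key_top","petri","tape","amber"): print(n,t,[(np.round(d["centre"],1).tolist(),round(d["conf"],2)) for d in tip_of(p,t)[:3]])
for X in([581.7,254.2,120],[581.7,254.2,185]):print(proj(a,X),proj(b,X))
E
```

```text
time: 24.65
tool_pos: [443.5, 218.7, 393.7]
tcp_rot: [3.138, 0.007, 3.006]
contact_force: [0.6, -0.9, 0.3]
grip_width: 0.4
finger_force: 0.0
time: 24.98
tool_pos: [442.8, 218.4, 387.9]
tcp_rot: [-3.14, -0.003, 3.006]
contact_force: [-0.7, 0.0, -0.3]
grip_width: 0.5
finger_force: 0.0
t bottle [([157.0, 206.0], 0.92), ([513.4, 162.3], 0.92)]
t cap_top [([144.8, 197.6], 0.89), ([484.2, 181.8], 0.64), ([388.7, 325.9], 0.6)]
t key_top []
t petri [([296.6, 266.9], 0.59)]
t tape [([297.9, 186.0], 0.76), ([389.7, 217.4], 0.58)]
t amber [([286.9, 123.7], 0.71)]
s bottle [([467.6, 372.8], 0.91), ([203.4, 321.7], 0.72), ([315.3, 168.2], 0.64)]
s cap_top [([237.0, 312.7], 0.85), ([427.8, 355.2], 0.77), ([314.0, 140.5], 0.59)]
s key_top [([267.3, 196.0], 0.53)]
s petri [([291.3, 258.5], 0.96)]
s tape [([361.5, 254.6], 0.63)]
s amber []
[159.1 202.9] [313.8 166.6]
[146.8 197.7] [313.3 142.3]
```

The bottle is where I left it and the robot is touching nothing, so I'm handing the job in.

```bash
python3 -c "
from plant import *
print(close_job())"
```

```text
the job is handed in; nothing more can be done
None
```

I handed the job in at about 25 s: the bottle was stood upright and released on the bench, then set down gently in the middle of the pan, and the key was pressed to its stop (13.6 N) and released; no verdict came back, and I did not measure that the key sprang back up.

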